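# Start the press screw in its thread

## Robot

A 6-joint arm with a two-finger parallel gripper is mounted at the origin on the work surface. World frame = base frame: x ahead of the robot, y to its left, z up, the work surface at z = 0. Lengths are in mm, angles in rad, forces in N, time in s.
With the tool pointing down it reaches from about 325 to 850 mm from the base axis. Payload 15.5 kg.
Tool frame: the origin (TCP) lies where the fingers leave the gripper's body, on its centre line; the fingertips stand 78 mm ahead of it and the grasp point (between the pads) lies 60 mm ahead of it; z points along the fingers, y is the direction in which the jaws open and shut (so a half turn about z gives the same grasp; the last joint's range is limited). The gripper opens to 91 mm and grips with 3 to 60 N. Pads are 32 mm wide; open, the fingers measure 118 mm over their backs; the gripper's body (76 mm by 178 mm) begins 60 mm behind the grasp point.
Start: joints at [-1.377, 0.494, 1.345, -0, 1.302, -0.096], TCP at [178.602, -598.94, 292.215] pointing down, gripper open.
Joint ranges: [-2.91, 2.91], [-0.82, 2.16], [0.22, 2.67], [-1.22, 4.37], [0.12, 2.79], [-3.08, 3.08]. Speed limits (rad/s): [1.89, 1.89, 2.57, 3.01, 3.01, 3.01].

## Interface

Orientations are given as [roll, pitch, yaw] about the fixed x, y, z axes, in that order (R = Rz(yaw) Ry(pitch) Rx(roll)).
In Python, from station import * gives the robot as it stands. The module is installed in compiled form; this text tells all that it offers.
- The arm moves only by the tool arm_command, never from a script. Its argument "increments" is a list of rows, each a list of 2 entries, a list of its own where there are three numbers: the shift along the tool's x, y, z in m, then the turn about the tool's z in degrees. In form: [[[dx, dy, dz], turn], ...]. A call has 1 to 20 rows; each row is the pose to reach, as a shift and turn from the pose measured when the call began, along the tool's axes at that moment; what a row does not reach only later rows make up. A row lasts 1/10 s, in which the tool goes at most 50 mm and 8.59 degrees, less where a joint would pass 70% of its speed; a pose out of reach is approached as far as the arm can. A call with a gripper value outside its range is refused whole. "fingers" is the finger opening in m, from 0 to 0.0912, set as the call begins (left out, the last holds). The fingers move at their own pace and stop on an object; "newtons" is the grip in N (left out, the last holds). Time passes only in rows, so rows that repeat a pose let the fingers close. It gives the time, the measured TCP pose, the force and the opening at its end, in the units of the state.
- read_state(): the state, without advancing time (a new reading comes with each control period).
- camera(name): name is "scene" or "top" or "wrist"; returns the picture (384x512x3 uint8, red, green, blue); there is no depth.
- camera_params(name): a dict with "mtx" (3x3 intrinsics, pixels), "R" (3x3) and "t" (3): a world point X has camera coordinates R X + t. Camera axes: x right, y down, z forward; pixel columns grow to the right and rows downward; lengths in mm; the calibration is good to about 2 mm. The wrist camera is an equidistant fisheye: a pixel r from the principal point sees the ray r / f radians off the axis. A picture is of the moment at which its call begins: read the wrist's pose just before it. camera_params takes no time and is no camera call; for the wrist camera it gives the pose at the moment of the call.
- close_job(): hands the job in, once; it reports no verdict.
The state is a dict: "time_s": time; "q": joint angles; "joint_velocities": joint speeds; "tau": joint torques, N m; "tcp_pos": TCP position; "tcp_rot": TCP orientation; "force": force on the tool from outside, world axes, zero at the start; "moment": the same for the moment, N m; "grip_width": finger opening in mm.
Only numpy, scipy, OpenCV 4.12 (cv2) and the standard library are available. Lean on these libraries where they do the work, as an engineer would, in place of code of your own. Each camera call takes 0.05 s, during which the arm holds its last target. There are 200 camera calls.

## Task

The steel screw of the small bench press has only been stood in its brass bushing. Take it by its round head and turn it backward (anticlockwise seen from above) until it drops into the start of the thread, then turn it forward one full turn, counted from where it dropped, and finish still gripping the head, keeping the screw there so that the pressure plate can be hung on its foot. Leave everything else on the table where it is.

Things in the scene. Friction and masses are not known exactly. Their poses are not given: they have to be found in the camera images.
- screw_head (a point): Centre of the steel screw's round knurled head, an upright cylinder 40 mm across and 24 mm tall (point 12 mm below its top), with a dark slot line across its flat top. Highest thing on the press. The neck below is 22 mm across. The screw's axis stays vertical and does not shift sideways. The head's top starts 55 to 58 mm above the bushing's top and ends about 43 mm above it.
- boss_top (a point): Centre of the top face of the fixed brass threaded bushing the screw stands in, on the screw's axis, 139 mm above the table. The bushing is 42 mm across at its top, 54 mm at its flange, which rests on the bridge 18 mm lower. The press (grey base 170 x 200 x 16 mm, two columns, bridge 50 x 200 mm) is fixed.
- screw_turn (a joint): Turning of the screw in rad: 0 at the start, positive = forward (clockwise from above), negative = backward. It turns easily (about 0.03 N m) and stays where left. Stops at -6.3 and 8. Between 0.7 and 3.3 rad backward from the start its nose passes the beginning of the thread; if nothing holds it up there (fingers opened, say) it falls 8 mm by its own weight.
- screw_lift (a joint): Height of the screw in m, negative is lower. Starts at -0.001 to -0.0045, resting on top of the first thread. Single-start right-hand thread: it rises 8 mm per turn backward, sinks 8 mm per turn forward (1.27 mm per rad). The drop takes it from about 0 to -0.008. Gripped fast it hangs in the grip and cannot fall.
- screw: The steel screw, 0.35 kg: head, neck and coarse 29 mm thread, its foot showing below the bridge. Origin on its axis, 50 mm below the head's centre; z up, x along the slot line. Once dropped, turning it forward draws it down 8 mm per turn with about 1.5 mm of play up and down; held higher than that as it starts forward, its nose butts against the beginning of the thread.
- print_block_mid (a point): block of wood faced with dark rubber, 60 x 50 x 22 mm, lying on the press's base under the bridge; bystander, to be left alone. The point is its middle, 11 mm above what it stands on.
- ink_jar_mid (a point): amber jar with black cap, 54 mm across, 64 mm tall, standing beside the press; bystander, to be left alone. The point is its middle, 32 mm above what it stands on.
- brayer_mid (a point): ink roller lying beside the press: rubber roll 80 mm wide and wooden handle, about 165 mm long, 32 mm high; bystander, to be left alone. The point is its middle, 16 mm above what it stands on.
- sponge_block_mid (a point): grey sanding block 90 x 60 x 26 mm; bystander, to be left alone. The point is its middle, 13 mm above what it stands on.
- paint_tin_mid (a point): bare metal tin 74 mm across, 103 mm tall; bystander, to be left alone. The point is its middle, 50 mm above what it stands on.
- roll_core_mid (a point): upright cardboard tube 40 mm across, 120 mm tall; bystander, to be left alone. The point is its middle, 60 mm above what it stands on.
- putty_block_mid (a point): small dark block 50 x 30 x 20 mm; bystander, to be left alone. The point is its middle, 10 mm above what it stands on.

How it is judged (in metres and radians):
On the way, in this order (a step that is already met when the one before it is completed fails the run):
1. turned backward, the screw has dropped into the start of the thread (value of joint screw_turn below -0.4 rad and value of joint screw_lift below -0.0058 m), for 0.1 s.
2. the screw has been turned forward about one turn in the thread (value of joint screw_lift between -0.0182 and -0.0138 m), for 0.1 s.
At the end, for the whole second after the job is handed in: The screw is one turn (give or take a quarter turn, judged by its height: 8 mm, give or take 2 mm, below where it dropped to) into the thread after having dropped, it is not turning, and the fingers are gripping its head with at least 3 N, the head between the pads (all of step 2 and value of joint screw_turn between 1 and 7.4 rad and velocity of joint screw_turn between -0.1 and 0.1 rad/s and contact force between the fingers and screw above 3 N and distance between the grasp point and screw_head below 0.026 m); the arm keeps its last pose, push and grip.
It fails at once if the screw was run forward without having dropped into the thread first (value of joint screw_turn above 2.6 rad and value of joint screw_lift above -0.0086 m).
It fails at once if a bystander was moved more than 30 mm (distance of any of print_block_mid, ink_jar_mid, brayer_mid, sponge_block_mid, paint_tin_mid, roll_core_mid, putty_block_mid from where it was at the start of the episode above 0.03 m).
It also fails if it takes over 67 s, if anything falls off the work surface, if the arm or the gripper's body presses on something with over 40 N, if the wrist force passes 120 N, or if a joint passes its speed limit or range.

## Working session

There is one attempt and no reset: what is moved stays moved. The work goes in short steps, Python scripts to look and compute and a tool call to move; the robot and the scene stay as the last step left them, time stands still between calls to the robot, and variables do not carry over. Pictures are saved under pics/ and viewed, on a budget of 10 in all, crops included, one or two more only if the job needs it, and the job is handed in when it is done.

Besides the shell and the picture viewer there is one more tool, called after "Emit:" as a command line: name --argument value ..., lists and objects as JSON in quotes. arm_command: Moves the arm, as the interface text tells. Its arguments: {"type":"object","properties":{"increments":{"type":"array","items":{"type":"array"}},"fingers":{"type":"number"},"newtons":{"type":"number"}},"required":["increments"]}

```bash
mkdir -p pics; python3 - <<'E'
from station import *
import cv2,numpy as np
a=camera("scene");b=camera("top")
cv2.imwrite("pics/s.png",a[...,::-1]);cv2.imwrite("pics/t.png",b[...,::-1])
for n in("scene","top","wrist"):
    p=camera_params(n);print(n,p)
print(read_state())
E
```

```text
scene {'mtx': array([[368.62668837,   0.        , 257.26484847],
       [  0.        , 368.62668837, 184.79609767],
       [  0.        ,   0.        ,   1.        ]]), 'R': array([[-0.66463114,  0.74698478,  0.01670891],
       [ 0.43256859,  0.40292025, -0.8065604 ],
       [-0.6092207 , -0.52883741, -0.5909155 ]]), 't': array([ 351.24267233, -128.11553622, 1502.65160636])}
top {'mtx': array([[362.7287394 ,   0.        , 260.76276764],
       [  0.        , 362.7287394 , 186.45421364],
       [  0.        ,   0.        ,   1.        ]]), 'R': array([[-0.01649676, -0.99959961, -0.02298857],
       [-0.99538881,  0.01859144, -0.09410357],
       [ 0.09449329,  0.02133016, -0.99529696]]), 't': array([  27.91789678,  541.99167636, 1353.05334618])}
wrist {'mtx': array([[297.31863964,   0.        , 256.02875699],
       [  0.        , 297.31863964, 186.911727  ],
       [  0.        ,   0.        ,   1.        ]]), 'R': array([[ 2.85700558e-01, -9.58318530e-01, -8.87177840e-04],
       [-9.22663856e-01, -2.75320879e-01,  2.69981152e-01],
       [-2.58972199e-01, -7.63151987e-02, -9.62865199e-01]]), 't': array([-623.67631807,  -30.62901983,  390.55337521])}
{'time_s': 0.1, 'q': array([-1.37650887e+00,  4.94093489e-01,  1.34603918e+00, -2.91520986e-05,
        1.30248199e+00, -9.54975064e-02]), 'joint_velocities': array([-0.00060741, -0.00086515, -0.00240051,  0.00370482, -0.00036442,
        0.00050448]), 'tau': array([ 9.02528245e-05, -8.80239844e+01, -3.82545340e+01,  7.08396337e-02,
        4.82988101e-02, -1.14898265e-05]), 'tcp_pos': array([ 178.54196941, -598.70528759,  291.72513898]), 'tcp_rot': array([-3.14057262e+00, -6.94779729e-05,  2.89792670e-01]), 'force': array([-0.21464905, -0.20910254,  0.1041832 ]), 'moment': array([-0.0224406 ,  0.04480909,  0.00865557]), 'grip_width': 91.31222191679613}
```

View pics/s.png

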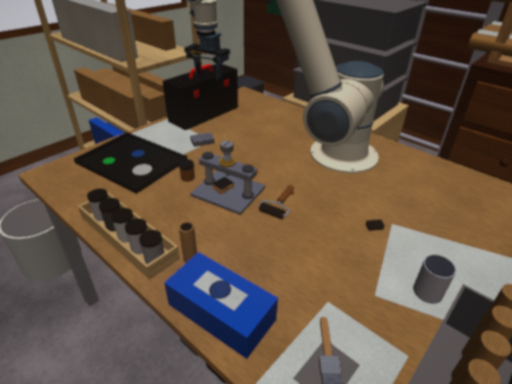

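View pics/t.png

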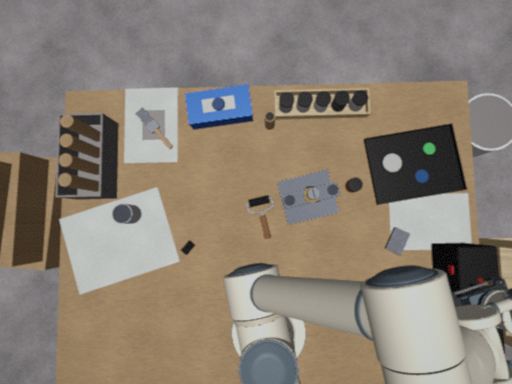

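```bash
cat > h.py <<'E'
from station import *
import cv2,numpy as np
def cast(n,uv,z):
    p=camera_params(n);d=np.linalg.inv(p["mtx"])@[*uv,1]
    c=-p["R"].T@p["t"];d=p["R"].T@d
    return (c+d*(z-c[2])/d[2]).round(1)
def proj(n,X):
    p=camera_params(n);x=p["R"]@X+p["t"]
    if n=="wrist":
        r=np.hypot(x[0],x[1]);th=np.arctan2(r,x[2]);u=np.array([x[0]/r*th,x[1]/r*th,1])
    else:u=x/x[2]
    return (p["mtx"]@u)[:2].round(1)
def castw(p,uv,z):
    m=p["mtx"];d=(np.array(uv)-m[:2,2])/m[0,0];r=np.hypot(*d)
    v=p["R"].T@np.array([*(d/r*np.sin(r)),np.cos(r)]);c=-p["R"].T@p["t"]
    return (c+v*(z-c[2])/v[2]).round(1)
E
python3 - <<'E'
from h import *
a=cv2.imread("pics/s.png");b=cv2.imread("pics/t.png")
c=[cv2.resize(i[y-35:y+35,x-45:x+45],None,fx=8.8,fy=8.5/2*1,interpolation=2) for i,x,y in((a,228,170),(b,313,195))]
cv2.imwrite("pics/c.png",np.vstack(c))
print(cast("top",(313,193),195),cast("scene",(228,147),195),cast("top",(460,265),100))
E
```

```text
[ 501.3 -158.1  195. ] [ 516.  -137.2  195. ] [ 247.8 -672.3  100. ]
```

View pics/c.png

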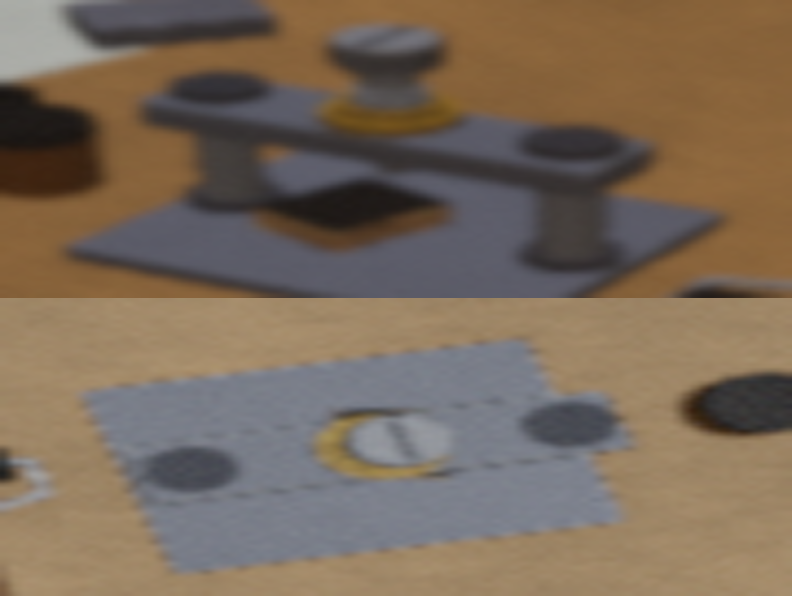

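The crop shows the head's top centre at scene pixel (227.1, 144.9) and top pixel (313.5, 193.4). The columns barely rise above the bridge.

```bash
python3 - <<'E'
from h import *
from scipy.spatial.transform import Rotation as Ro
A=cast("top",(313.4,193.2),195);B=cast("scene",(227.1,144.9),195);print(A,B)
s=read_state();R=Ro.from_euler("xyz",s["tcp_rot"]).as_matrix()
X=(A+B)/2;t=np.array([X[0],X[1],310])
print(X,R.T@(t-s["tcp_pos"]),R.round(3))
E
```

```text
[ 500.6 -159.4  195. ] [ 508.8 -148.5  195. ]
[ 504.7  -153.95  195.  ] [ 439.64993475 -333.0280117   -17.90462523] [[ 0.958  0.286 -0.   ]
 [ 0.286 -0.958  0.001]
 [ 0.    -0.001 -1.   ]]
```

Emit:
arm_command --increments '[[[0.02,-0.015,-0.001],4],[[0.05,-0.038,-0.003],10],[[0.085,-0.064,-0.005],16],[[0.12,-0.09,-0.007],23],[[0.155,-0.117,-0.009],30],[[0.19,-0.144,-0.011],37],[[0.225,-0.17,-0.013],44],[[0.26,-0.197,-0.015],51],[[0.295,-0.223,-0.017],58],[[0.33,-0.25,-0.018],65],[[0.365,-0.277,-0.018],72],[[0.4,-0.303,-0.018],79],[[0.425,-0.322,-0.018],84],[[0.437,-0.331,-0.018],87],[[0.44,-0.333,-0.018],87],[[0.44,-0.333,-0.018],87],[[0.44,-0.333,-0.018],87]]'

```text
time_s: 1.8
tcp_pos: [504.6, -154.5, 310.0]
tcp_rot: [3.141, 0.001, -1.228]
force: [-0.1, -0.5, 0.5]
grip_width: 90.8
```

```bash
python3 - <<'E'
from h import *
p=camera_params("wrist");w=camera("wrist");cv2.imwrite("pics/w1.png",w[...,::-1]);np.savez("w1.npz",**p)
t=camera("top");sc=camera("scene")
print(read_state());print(proj("wrist",[503,-155,195]))
E
```

```text
{'time_s': 1.95, 'q': array([-4.10844188e-01,  3.38760269e-01,  1.55866010e+00,  8.72448245e-04,
        1.24488837e+00,  2.38885020e+00]), 'joint_velocities': array([ 0.00293936, -0.00033114, -0.00422385,  0.00098091, -0.00060063,
        0.00699675]), 'tau': array([ 2.66195890e-01, -7.15812707e+01, -3.68329668e+01, -1.87176472e-02,
       -7.33880885e-02, -4.89992509e-02]), 'tcp_pos': array([ 504.63719578, -154.58053104,  310.11998179]), 'tcp_rot': array([-3.14155044e+00,  1.09269022e-03, -1.22917767e+00]), 'force': array([ 0.04837942,  0.02529558, -0.15518042]), 'moment': array([ 0.13354166, -0.01836183,  0.04618198]), 'grip_width': 91.16024693898605}
[257.8 209.6]
```

View pics/w1.png

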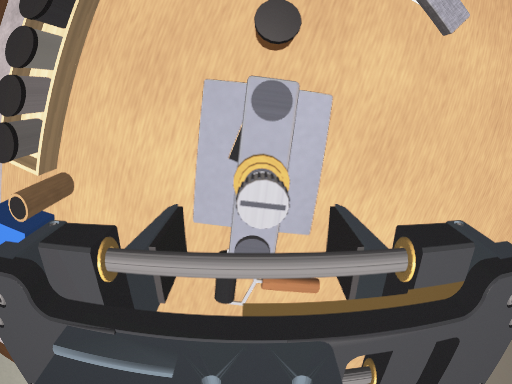

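The wrist view has the head's top disc centred near (263, 204), about 52 px across, with the slot across it.

```bash
python3 - <<'E'
from h import *
from scipy.spatial.transform import Rotation as Ro
p=dict(np.load("w1.npz"));print("cam",-p["R"].T@p["t"])
i=cv2.imread("pics/w1.png")
hsv=cv2.cvtColor(i,cv2.COLOR_BGR2HSV)
m=((hsv[...,1]<40)&(hsv[...,2]>150)).astype(np.uint8);m[:165]=0;m[240:]=0;m[:,:225]=0;m[:,300:]=0
m=cv2.morphologyEx(m,cv2.MORPH_CLOSE,np.ones((7,7)))
c=max(cv2.findContours(m,0,2)[0],key=cv2.contourArea);e=cv2.fitEllipse(cv2.convexHull(c));print(e)
X=castw(p,e[0],195);print(X)
s=read_state();R=Ro.from_euler("xyz",s["tcp_rot"]).as_matrix()
X[2]=243;print((R.T@(X-s["tcp_pos"])).round(1))
E
```

```text
cam [ 529.62766405 -225.83460762  401.96064318]
((262.3287353515625, 197.84738159179688), (92.33740997314453, 105.73069763183594), 88.50318145751953)
[ 502.9 -164.6  195. ]
[ 8.9  5.  67.1]
```

```bash
python3 - <<'E'
from h import *
from scipy.spatial.transform import Rotation as Ro
p=dict(np.load("w1.npz"))
i=cv2.imread("pics/w1.png");g=cv2.medianBlur(cv2.cvtColor(i,6),5)
roi=g[165:245,215:315]
print(cv2.HoughCircles(cv2.resize(roi,None,fx=3,fy=3),cv2.HOUGH_GRADIENT,1.5,60,param1=100,param2=25,minRadius=60,maxRadius=95)/3 + np.array([215,165,0]))
s=read_state();R=Ro.from_euler("xyz",s["tcp_rot"]).as_matrix()
X=castw(p,(263,204),195);print(X);X[2]=243;print((R.T@(X-s["tcp_pos"])).round(1))
E
```

```text
[[[263.25       204.25        24.80000114]]]
[ 500.8 -160.3  195. ]
[ 4.2  5.5 67.1]
```

Emit:
arm_command --increments '[[[0.004,0.0055,0.005],0],[[0.004,0.0055,0.015],0],[[0.004,0.0055,0.027],0],[[0.004,0.0055,0.04],0],[[0.004,0.0055,0.053],0],[[0.004,0.0055,0.062],0],[[0.004,0.0055,0.067],0],[[0.004,0.0055,0.067],0],[[0.004,0.0055,0.067],0]]'

```text
time_s: 2.85
tcp_pos: [500.9, -160.2, 243.3]
tcp_rot: [-3.141, 0.001, -1.229]
force: [-0.1, -0.6, 0.3]
grip_width: 91.0
```

Emit:
arm_command --increments '[[[0,0,0],0],[[0,0,0],0],[[0,0,0],0],[[0,0,0],0],[[0,0,0],0],[[0,0,0],0],[[0,0,0],0],[[0,0,0],0],[[0,0,0],0],[[0,0,0],0]]' --fingers 0.03 --newtons 12

```text
time_s: 3.85
tcp_pos: [501.3, -160.1, 243.4]
tcp_rot: [-3.141, 0.001, -1.229]
force: [4.4, 3.7, -0.6]
grip_width: 39.9
```

```bash
python3 - <<'E'
from h import *
w=camera("wrist");cv2.imwrite("pics/w2.png",w[...,::-1])
s=read_state();print(s["time_s"],s["q"],s["tcp_pos"],s["force"],s["moment"],s["grip_width"])
E
```

```text
3.9 [-4.23320126e-01  4.13054446e-01  1.64960740e+00  1.40711384e-03
  1.07868144e+00  2.37602235e+00] [ 501.25636219 -160.1030173   243.38239942] [ 4.79461602  2.09845459 -0.52462671] [ 0.60041335 -0.70584752 -0.01067807] 39.783288721699094
```

View pics/w2.png

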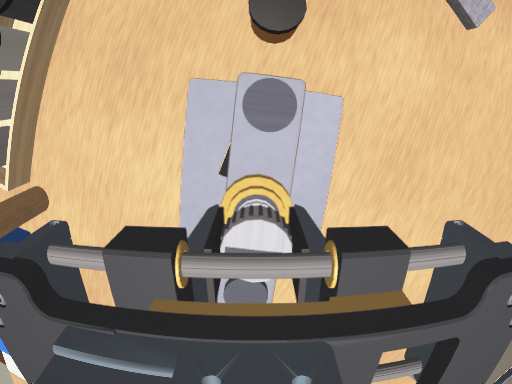

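Gripped at 40 mm, with the head between the pads. Now turn it backward, rising with the thread.

Emit:
arm_command --increments '[[[0,0,-0.0001],-4],[[0,0,-0.0002],-8],[[0,0,-0.0003],-12],[[0,0,-0.0004],-16],[[0,0,-0.0005],-20],[[0,0,-0.0006],-24],[[0,0,-0.0007],-28],[[0,0,-0.0008],-32],[[0,0,-0.0009],-36],[[0,0,-0.001],-40],[[0,0,-0.0011],-44],[[0,0,-0.0012],-48],[[0,0,-0.0013],-52],[[0,0,-0.0014],-56],[[0,0,-0.0014],-60],[[0,0,-0.0015],-64],[[0,0,-0.0016],-68],[[0,0,-0.0017],-72],[[0,0,-0.0018],-76],[[0,0,-0.0018],-80]]'

```text
time_s: 5.9
tcp_pos: [501.5, -159.8, 245.2]
tcp_rot: [-3.14, -0.001, 0.17]
force: [3.9, 5.4, -0.0]
grip_width: 39.9
```

Emit:
arm_command --increments '[[[0,0,-0.0001],-4],[[0,0,-0.0002],-8],[[0,0,-0.0003],-12],[[0,0,-0.0004],-16],[[0,0,-0.0005],-20],[[0,0,-0.0006],-24],[[0,0,-0.0007],-28],[[0,0,-0.0008],-32],[[0,0,-0.0008],-36],[[0,0,-0.0008],-36],[[0,0,-0.0008],-36]]'

```text
time_s: 7.0
tcp_pos: [501.4, -159.6, 246.0]
tcp_rot: [-3.141, -0.002, 0.796]
force: [1.9, 5.4, 0.1]
grip_width: 39.5
```

```bash
python3 - <<'E'
from h import *
w=camera("wrist");cv2.imwrite("pics/w3.png",w[...,::-1]);cv2.imwrite("pics/s3.png",camera("scene")[...,::-1])
s=read_state();print(s["time_s"],s["q"],s["tcp_pos"],s["force"],s["moment"],s["grip_width"])
E
```

```text
7.1 [-0.42276806  0.40976734  1.64658652  0.00249187  1.08502726  0.35038934] [ 501.44114649 -159.57981094  245.95913169] [ 1.7427686   4.70156612 -0.04187841] [ 0.77723818 -0.36217674  0.03580631] 39.36604691553607
```

Emit:
arm_command --increments '[[[0,0,0],0],[[0,0,0],0],[[0,0,0],0],[[0,0,0],0],[[0,0,0],0],[[0,0,0],0]]' --fingers 0.06

```text
time_s: 7.7
tcp_pos: [501.4, -159.6, 246.0]
tcp_rot: [-3.141, -0.002, 0.796]
force: [0.2, 0.1, -0.2]
grip_width: 59.9
```

```bash
python3 - <<'E'
from h import *
w=camera("wrist");cv2.imwrite("pics/w4.png",w[...,::-1]);cv2.imwrite("pics/s4.png",camera("scene")[...,::-1])
s=read_state();print(s["time_s"],s["q"],s["tcp_pos"],s["force"],s["moment"],s["grip_width"])
a,b=cv2.imread("pics/w3.png"),cv2.imread("pics/w4.png")
c=[cv2.resize(i[150:270,180:330],None,fx=2.6,fy=2.6,interpolation=2) for i in(a,b)]
cv2.imwrite("pics/c2.png",np.hstack(c))
E
```

```text
7.8 [-0.42277326  0.40977032  1.64659395  0.0024566   1.08508859  0.35045985] [ 501.4176537  -159.58158582  245.95543658] [ 0.34021139 -0.24043696 -0.21019878] [-0.01767305 -0.04486982  0.04275367] 60.17704079240599
```

View pics/c2.png

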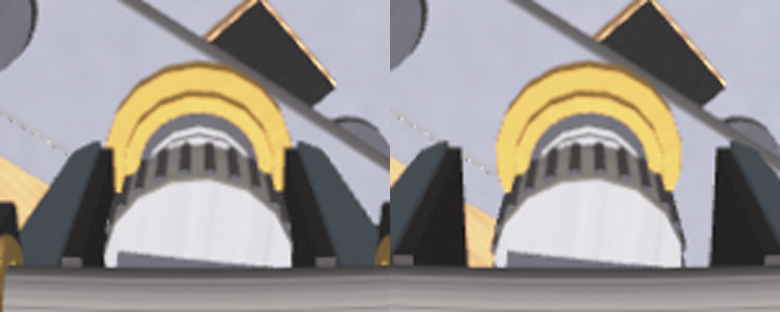

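The head did not drop after 2.0 rad: it looks the same before and after opening. The slot has turned with the gripper. Regrip and go on.

Emit:
arm_command --increments '[[[0,0,0],0],[[0,0,0],0],[[0,0,0],0],[[0,0,0],0],[[0,0,0],0],[[0,0,0],0],[[0,0,0],0]]' --fingers 0.03

```text
time_s: 8.5
tcp_pos: [501.4, -159.6, 245.9]
tcp_rot: [-3.141, -0.002, 0.796]
force: [-1.0, 0.4, 1.3]
grip_width: 39.1
```

Emit:
arm_command --increments '[[[0,0,-0.0001],-4],[[0,0,-0.0002],-8],[[0,0,-0.0003],-12],[[0,0,-0.0004],-16],[[0,0,-0.0005],-20],[[0,0,-0.0006],-24],[[0,0,-0.0007],-28],[[0,0,-0.0008],-32],[[0,0,-0.0009],-36],[[0,0,-0.001],-40],[[0,0,-0.0011],-44],[[0,0,-0.0012],-48],[[0,0,-0.0013],-52],[[0,0,-0.0013],-56],[[0,0,-0.0013],-60],[[0,0,-0.0013],-60],[[0,0,-0.0013],-60]]'

```text
time_s: 10.2
tcp_pos: [501.2, -159.5, 247.0]
tcp_rot: [3.141, -0.002, 1.842]
force: [-2.1, 0.6, -2.8]
grip_width: 39.7
```

```bash
python3 - <<'E'
from h import *
w=camera("wrist");cv2.imwrite("pics/w5.png",w[...,::-1])
s=read_state();print(s["time_s"],s["q"],s["tcp_pos"],s["force"],s["moment"],s["grip_width"])
E
```

```text
10.25 [-0.42279889  0.40825816  1.64543409  0.00238497  1.08847253 -0.69468413] [ 501.16392193 -159.50004112  247.07673892] [-1.71532506  0.11706593 -2.79483134] [-0.00554728  0.20118982 -0.00043019] 39.63515844886789
```

Emit:
arm_command --increments '[[[0,0,0],0],[[0,0,0],0],[[0,0,0],0],[[0,0,0],0],[[0,0,0],0],[[0,0,0],0]]' --fingers 0.06

```text
time_s: 10.85
tcp_pos: [501.2, -159.5, 247.1]
tcp_rot: [3.141, -0.002, 1.842]
force: [0.0, -0.6, 0.2]
grip_width: 60.3
```

```bash
python3 - <<'E'
from h import *
w=camera("wrist");cv2.imwrite("pics/w6.png",w[...,::-1])
s=read_state();print(s["time_s"],s["q"],s["tcp_pos"],s["force"],s["moment"],s["grip_width"])
a,b=cv2.imread("pics/w5.png"),cv2.imread("pics/w6.png")
c=[cv2.resize(i[150:270,180:330],None,fx=2.6,fy=2.6,interpolation=2) for i in(a,b)]
cv2.imwrite("pics/c3.png",np.hstack(c))
E
```

```text
10.9 [-0.42277432  0.40827637  1.64545335  0.00240334  1.08840271 -0.6946725 ] [ 501.17719072 -159.48706385  247.06172373] [-0.05467122 -0.32869321  0.53517699] [ 0.0349628  -0.08573524  0.02979442] 60.29724772133017
```

View pics/c3.png

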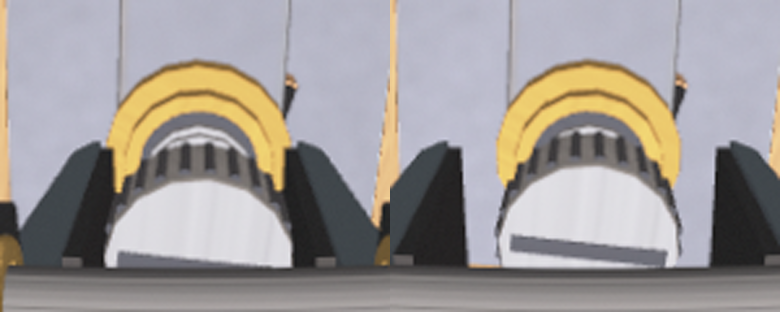

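The drop is clear: the weight hung on the grip (-2.8 N), and on opening the head sank and the full slot came into view. Lower 7.5 mm, regrip and turn forward.

Emit:
arm_command --increments '[[[0,0,0.002],0],[[0,0,0.005],0],[[0,0,0.0075],0],[[0,0,0.0075],0],[[0,0,0.0075],0]]'

```text
time_s: 11.4
tcp_pos: [501.2, -159.5, 239.5]
tcp_rot: [3.141, -0.002, 1.842]
force: [-0.0, 0.0, -0.2]
grip_width: 59.9
```

Emit:
arm_command --increments '[[[0,0,0],0],[[0,0,0],0],[[0,0,0],0],[[0,0,0],0],[[0,0,0],0],[[0,0,0],0],[[0,0,0],0]]' --fingers 0.03

```text
time_s: 12.1
tcp_pos: [501.2, -159.5, 239.5]
tcp_rot: [3.141, -0.002, 1.842]
force: [0.3, -0.5, 0.5]
grip_width: 39.5
```

Emit:
arm_command --increments '[[[0,0,0.0001],5],[[0,0,0.0002],10],[[0,0,0.0003],15],[[0,0,0.0004],20],[[0,0,0.0006],25],[[0,0,0.0007],30],[[0,0,0.0008],35],[[0,0,0.0009],40],[[0,0,0.001],45],[[0,0,0.0011],50],[[0,0,0.0012],55],[[0,0,0.0013],60],[[0,0,0.0014],65],[[0,0,0.0016],70],[[0,0,0.0017],75],[[0,0,0.0018],80],[[0,0,0.0019],85],[[0,0,0.002],90],[[0,0,0.0021],95],[[0,0,0.0022],100]]'

```text
time_s: 14.1
tcp_pos: [501.5, -159.7, 237.4]
tcp_rot: [-3.14, -0.001, 0.093]
force: [1.1, -1.7, 0.3]
grip_width: 39.8
```

```bash
python3 - <<'E'
from h import *
s=read_state();print(s["time_s"],s["q"],s["tcp_pos"],s["force"],s["moment"],s["grip_width"])
E
```

```text
14.1 [-0.4227988   0.42088239  1.65634673  0.00216168  1.06425411  1.05421368] [ 501.45386116 -159.69743041  237.39638686] [ 1.078552   -1.73278957  0.2738689 ] [-0.36973372 -0.18593636  0.1157585 ] 39.799095429462646
```

Emit:
arm_command --increments '[[[0,0,0.0001],5],[[0,0,0.0002],10],[[0,0,0.0003],15],[[0,0,0.0004],20],[[0,0,0.0006],25],[[0,0,0.0007],30],[[0,0,0.0008],35],[[0,0,0.0009],40],[[0,0,0.001],45],[[0,0,0.0011],50],[[0,0,0.0012],55],[[0,0,0.0013],60],[[0,0,0.0014],65],[[0,0,0.0016],70],[[0,0,0.0017],75],[[0,0,0.0018],80],[[0,0,0.0019],85],[[0,0,0.002],90],[[0,0,0.0021],95],[[0,0,0.0022],98]]'

```text
time_s: 16.1
tcp_pos: [501.2, -159.9, 235.1]
tcp_rot: [-3.141, 0.001, -1.621]
force: [-2.1, -2.5, 1.1]
grip_width: 39.6
```

Emit:
arm_command --increments '[[[0,0,0],0],[[0,0,0],0],[[0,0,0],0],[[0,0,0],0],[[0,0,0],0],[[0,0,0],0]]' --fingers 0.06

```text
time_s: 16.7
tcp_pos: [501.2, -159.9, 235.2]
tcp_rot: [-3.141, 0.001, -1.621]
force: [-0.2, -0.3, 0.6]
grip_width: 60.0
```

```bash
python3 - <<'E'
from h import *
w=camera("wrist");cv2.imwrite("pics/w7.png",w[...,::-1])
s=read_state();print(s["time_s"],s["q"],s["tcp_pos"],s["force"],s["moment"],s["grip_width"])
b=cv2.imread("pics/w6.png")
c=[cv2.resize(i[150:270,180:330],None,fx=2.6,fy=2.6,interpolation=2) for i in(b,w[...,::-1])]
cv2.imwrite("pics/c4.png",np.hstack(c))
E
```

```text
16.75 [-4.23079987e-01  4.23773870e-01  1.65898163e+00  1.52327542e-03
  1.05900510e+00  2.76791190e+00] [ 501.24833751 -159.93525767  235.15161009] [ 0.07664201 -0.24371447 -0.82248252] [ 0.11284971 -0.06111634 -0.00201234] 59.832509216795685
```

View pics/c4.png

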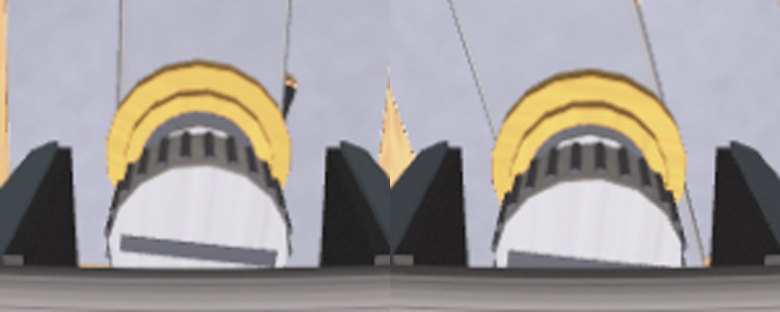

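The slot moved with the gripper again, and the head sits in the pads as it did in the first grip. Swing back open, regrip, and turn the remaining ~174°.

Emit:
arm_command --increments '[[[0,0,0],-6],[[0,0,0],-14],[[0,0,0],-22],[[0,0,0],-30],[[0,0,0],-38],[[0,0,0],-46],[[0,0,0],-54],[[0,0,0],-62],[[0,0,0],-70],[[0,0,0],-78],[[0,0,0],-86],[[0,0,0],-94],[[0,0,0],-102],[[0,0,0],-110],[[0,0,0],-118],[[0,0,0],-126],[[0,0,0],-134],[[0,0,0],-142],[[0,0,0],-150],[[0,0,0],-156]]'

```text
time_s: 18.75
tcp_pos: [501.2, -159.9, 235.1]
tcp_rot: [-3.141, -0.001, 1.108]
force: [-0.7, 0.0, 0.1]
grip_width: 60.3
```

Emit:
arm_command --increments '[[[0,0,0],-6],[[0,0,0],-12],[[0,0,0],-18],[[0,0,0],-18],[[0,0,0],-18]]'

```text
time_s: 19.25
tcp_pos: [501.2, -159.9, 235.1]
tcp_rot: [3.141, -0.001, 1.419]
force: [-0.1, 0.1, -0.1]
grip_width: 60.0
```

Emit:
arm_command --increments '[[[0,0,0],0],[[0,0,0],0],[[0,0,0],0],[[0,0,0],0],[[0,0,0],0],[[0,0,0],0],[[0,0,0],0]]' --fingers 0.03

```text
time_s: 19.95
tcp_pos: [501.2, -159.9, 235.1]
tcp_rot: [3.141, -0.001, 1.419]
force: [0.4, 0.0, -0.7]
grip_width: 39.8
```

Emit:
arm_command --increments '[[[0,0,0.0001],5],[[0,0,0.0002],10],[[0,0,0.0003],15],[[0,0,0.0004],20],[[0,0,0.0006],25],[[0,0,0.0007],30],[[0,0,0.0008],35],[[0,0,0.0009],40],[[0,0,0.001],45],[[0,0,0.0011],50],[[0,0,0.0012],55],[[0,0,0.0013],60],[[0,0,0.0014],65],[[0,0,0.0016],70],[[0,0,0.0017],75],[[0,0,0.0018],80],[[0,0,0.0019],85],[[0,0,0.002],90],[[0,0,0.0021],95],[[0,0,0.0022],100]]'

```text
time_s: 21.95
tcp_pos: [501.1, -159.7, 232.9]
tcp_rot: [-3.14, 0.001, -0.33]
force: [-2.4, 1.1, 0.6]
grip_width: 40.0
```

Emit:
arm_command --increments '[[[0,0,0.0001],5],[[0,0,0.0002],10],[[0,0,0.0003],15],[[0,0,0.0004],20],[[0,0,0.0006],25],[[0,0,0.0007],30],[[0,0,0.0008],35],[[0,0,0.0009],40],[[0,0,0.001],45],[[0,0,0.0011],50],[[0,0,0.0012],55],[[0,0,0.0013],60],[[0,0,0.0014],65],[[0,0,0.0016],70],[[0,0,0.0016],74],[[0,0,0.0016],74],[[0,0,0.0016],74]]'

```text
time_s: 23.65
tcp_pos: [501.2, -159.6, 231.3]
tcp_rot: [-3.141, 0.002, -1.62]
force: [1.6, 2.2, 0.6]
grip_width: 39.5
```

```bash
python3 - <<'E'
from h import *
w=camera("wrist")[...,::-1];cv2.imwrite("pics/w8.png",w);sc=camera("scene")[...,::-1]
s=read_state();print(s["time_s"],s["q"],s["joint_velocities"].round(3),s["tcp_pos"],s["force"],s["moment"],s["grip_width"])
cv2.imwrite("pics/c5.png",np.hstack([cv2.resize(w[150:270,180:330],None,fx=2.6,fy=2.6,interpolation=2),cv2.resize(sc[110:230,155:305],None,fx=2.6,fy=2.6,interpolation=2)]))
E
```

```text
23.75 [-4.22722525e-01  4.28734167e-01  1.66343659e+00  2.02567158e-03
  1.04991556e+00  2.76711227e+00] [ 0.001 -0.001  0.001  0.    -0.     0.009] [ 501.2198455  -159.58850815  231.32939887] [2.00461946 2.3276317  0.02941293] [ 0.63086472 -0.42052625 -0.0281479 ] 39.604843810213026
```

View pics/c5.png

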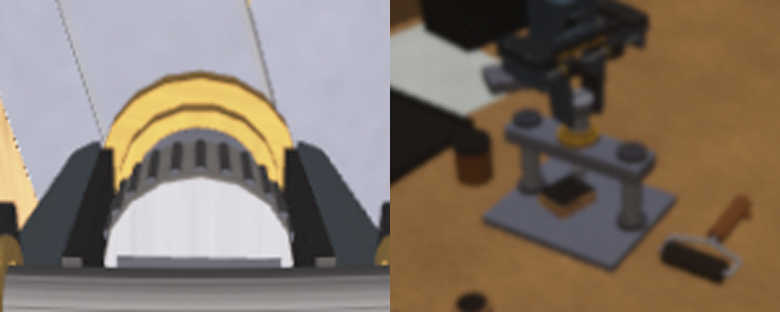

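```bash
python3 - <<'E'
from h import *
p=camera_params("wrist");c=-p["R"].T@p["t"];s=read_state()
ax=np.array([501.2,-159.8]);d=ax-c[:2];d/=np.linalg.norm(d)
for off in range(-12,13,3):  # head top relative to TCP-60+12
    z=s["tcp_pos"][2]-48+off;print(off,round(z,1),proj("wrist",np.array([*(ax+20*d),z])))
for n in("w2","w4","w5","w6","w7","w8"):
    g=cv2.cvtColor(cv2.imread(f"pics/{n}.png"),6)
    col=cv2.resize(g[195:235,250:262].mean(1).reshape(-1,1).astype(np.float32),(1,400),interpolation=1).ravel()
    k=np.gradient(cv2.GaussianBlur(col.reshape(-1,1),(1,21),5).ravel());print(n,195+k.argmax()/10)
E
```

```text
-12 171.3 [254.6 272.2]
-9 174.3 [254.6 274.9]
-6 177.3 [254.6 277.6]
-3 180.3 [254.6 280.5]
0 183.3 [254.5 283.4]
3 186.3 [254.5 286.4]
6 189.3 [254.5 289.5]
9 192.3 [254.5 292.7]
12 195.3 [254.4 296. ]
w2 219.9
w4 199.1
w5 199.2
w6 213.9
w7 219.2
w8 218.7
```

```bash
python3 - <<'E'
from h import *
p=camera_params("wrist");c=-p["R"].T@p["t"];s=read_state()
ax=np.array([501.2,-159.8]);d=ax-c[:2];d/=np.linalg.norm(d)
for off in range(-12,13,3):
    z=s["tcp_pos"][2]-48+off;print(off,proj("wrist",np.array([*(ax-20*d),z])))
for n in("w2","w3","w4","w5","w6","w7","w8"):
    g=cv2.cvtColor(cv2.imread(f"pics/{n}.png"),6)
    col=cv2.resize(g[208:235,250:262].mean(1).reshape(-1,1).astype(np.float32),(1,270),interpolation=1).ravel()
    k=np.gradient(cv2.GaussianBlur(col.reshape(-1,1),(1,21),5).ravel());print(n,208+k.argmax()/10)
E
```

```text
-12 [255.2 209.5]
-9 [255.2 211.4]
-6 [255.1 213.4]
-3 [255.1 215.5]
0 [255.1 217.7]
3 [255.1 219.9]
6 [255.1 222.2]
9 [255.  224.6]
12 [255.  227.1]
w2 219.9
w3 219.5
w4 219.3
w5 219.6
w6 213.9
w7 219.2
w8 218.7
```

```bash
python3 -c "
from station import *
print(close_job());s=read_state();print(s['time_s'],s['grip_width'],s['force'])"
```

```text
the job is handed in; nothing more can be done
None
the job is handed in; nothing more can be done
```

The screw dropped into the thread, went forward about one turn, and the job was handed in at about 24 s with the gripper still holding the head. There was no verdict from the station, so these results rest on my own checks.

- **Turning back:** I gripped the head at 12 N. After 2.0 rad back it had not dropped when I opened the fingers. After about 3.07 rad, its weight hung in the grip (-2.8 N), and on opening the fingers it fell about 8 mm, measured in the wrist camera.
- **Turning forward:** I regripped and turned it about 372° in two strokes, moving down with the thread. I aimed slightly past 360° because it had been turned back up to 1 rad beyond the drop point.
- **Last checks:** The fingers were at 39.6 mm on the 40 mm head, the arm was still and the vertical force was near 0. The slot moved with the gripper on every stroke I checked. The last picture showed the press, the block on its base and the roller undisturbed. I did not re-measure the other objects.
- **Disagreement:** The turn count puts the final lift at -15 to -16.3 mm, while the wrist camera puts it nearer -16 to -17 mm. Both are inside the -13.8 to -18.2 mm window.

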